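# Pen in the tube rack and drop the latch bar

## Robot

A 6-joint arm with a two-finger parallel gripper is mounted at the origin on the work surface. World frame = base frame: x ahead of the robot, y to its left, z up, the work surface at z = 0. Lengths are in m, angles in rad, forces in N, time in s.
With the tool pointing down it reaches from about 0.275 to 0.825 m from the base axis. Payload 4.9 kg.
Tool frame: the origin (TCP) lies at the very end of the fingers, on their centre line; the grasp point (between the pads) lies 19 mm behind it; z points along the fingers, y is the line along which they close (so a half turn about z gives the same grasp; the last joint's range is limited). The gripper opens to 85 mm and grips with 20 to 120 N. Pads are 22 mm wide; open, the fingers measure 114 mm over their backs; the gripper's body (76 mm by 85 mm) begins 54 mm behind the grasp point. The pads swing forward as they close: fully open they stand 13 mm farther back than shut.
Start: joints at [1.102, 0.326, -0.193, 1.052, 0, 1.437], TCP at [0.181, 0.519, 0.231] pointing down, gripper open.
Joint ranges: [-2.65, 2.65], [-0.97, 1.79], [-1.3, 1.35], [-1.93, 2.1], [-1.47, 1.37], [-3.14, 3.14]. Speed limits (rad/s): [2.57, 2.57, 3.14, 3.14, 3.14, 3.14].

## Interface

Orientations are given as a unit quaternion [w, x, y, z].
In Python, from cell import bot gives the robot as it stands. Calls block until the motion is done:
- bot.move_pose(position, orientation): joint-space move of the TCP to a pose.
- bot.move_linear(position, speed=0.15, rotation=None, until_force=None): straight line of the TCP; rotation=None keeps the orientation; speed is the mean speed in m/s. With until_force (N) it stops when the force on the tool has changed by that much, and returns True; else False.
- bot.goto_joints(angles): joint-space move.
- bot.set_gripper(opening, grasp_force=None): opening from 0.0 (shut) to 1.0 (fully open); grasp_force is the grip in N (None keeps the last); returns when the fingers have stopped.
- bot.wait(seconds).
- bot.solve_ik(position, orientation): joint angles nearest the present ones, or None.
- bot.camera(name): name is "scene" or "side" or "wrist"; returns the picture (384x512x3 uint8, red, green, blue); there is no depth.
- bot.calibration(name): a dict with "mtx" (3x3 intrinsics, pixels), "k1" (the pictures are not rectified: a ray, as slopes to the right and down, at radius r is drawn at 1 + k1 r^2 times it, then the intrinsics apply), "extrinsics" (4x4, takes a point from world to camera coordinates); the wrist camera has in their place "hand_eye" (4x4, takes a point from camera to tool coordinates, whose origin is the TCP and whose axes are the flange's). Camera axes: x right, y down, z forward; pixel columns grow to the right and rows downward; lengths in m; the calibration is good to about 2 mm. A picture is of the moment at which its call begins: read the wrist's pose just before it. calibration takes no time and is no camera call.
A pose or a line that the arm cannot do raises bot.PlanningError and nothing moves.
- bot.close_job(): hands the job in; it is judged then, once.
Readings, each from a call of its own:
- bot.read_clock(): time.
- bot.read_joint_positions(): joint angles.
- bot.read_joint_vel(): joint speeds.
- bot.read_joint_efforts(): joint torques, N m.
- bot.read_position(): TCP position.
- bot.read_tool_rot(): TCP orientation.
- bot.read_ft_force(): force on the tool from outside, world axes, zero at the start.
- bot.read_moment(): the same for the moment, N m.
- bot.read_gripper_width(): opening from 0.0 (shut) to 1.0 (fully open).
- bot.read_finger_force(): force on a finger pad.
Only numpy, scipy, OpenCV 4.12 (cv2) and the standard library are available. Lean on these libraries where they do the work, as an engineer would, in place of code of your own. Each camera call takes 0.05 s, during which the arm holds its last target. There are 200 camera calls.

## Task

Push the green tube rack fully home against the back wall of its bay, then slide the steel gate across in front of it, lifting the gate's latch bar over the step of the keeper and letting it drop fully into the notch. Work gently: do not force the rack, or the bar against the keeper, but feel for the notch; leave the other things on the trolley where they are.

Things in the scene. Friction and masses are not known exactly. Their poses are not given: they have to be found in the camera images.
- dock: fixed metal rack dock. Origin on the table; +x points into the bay (away from its mouth), +y is the way the gate shuts, z up. In dock mm: floor plate 6 thick; bay interior x 0 to 106 (back wall's inner face at x 106, wall 50 high), y -25 to 101 (side walls 40 high), open mouth at x 0 facing -x. The gate crosses the mouth in the plane x -20
- rack: loose green tube rack, a box 90 (x) x 110 (y) x 58 mm high with capped tubes up to 76 mm high, 0.14 to 0.28 kg; origin at the centre of its underside. It stands on the dock floor (z 6) half in the bay, sticking out through the mouth across the gate's path. Home: its back touches the back wall, origin at dock x 61, y about 38
- gate (a joint): slide of the steel gate (150 long in y, 68 high, 6 thick) along dock +y, in m: 0 to 0.015 at the start (open, beside the mouth on the -y side), grows as it shuts, end stop 0.239. At 0 it spans dock y -230 to -80 mm. It drags with about 2 N and stays where left. With the tooth in the notch it reads 0.215 plus the strike's unknown setting, within 1.5 mm of play
- bar (a joint): hinge of the latch bar on the gate's front, in rad: 0 level (lower stop), up to 0.5 raised; falls by its own weight (0.16 kg). 0.07 when the tooth rests on the keeper's step, 0 when down in the notch; level, it butts against the step. Pivot axis along dock x, at dock x -30, z 62, y -215 mm plus the gate's travel. Bar 12 high, 6 thick, reaching 166 mm in +y from the pivot
- pin (a point): middle of the grip pin: a dark round pin 14 mm thick, level, along dock x, sticking 42 mm out of the bar's front (dock x -33 to -75) toward the robot; 105 mm in y from the pivot, 62 mm above the table with the bar down; free room around and above it
- tooth (a point): centre of the underside of the bar's tooth, 12 mm wide (y), 8 thick (x), at the far end of the bar, 160 mm in y from the pivot; 42 mm above the table with the bar down
- keeper: fixed foot of the keeper at the dock's +y end, in front of the gate's plane; origin at dock x -33, y 163, z 6 mm. A steel strike plate with the notch is screwed onto it. The strike's setting along y is adjustable and NOT reported: its notch lies anywhere within 18 mm either side of mid, differing each time, and must be felt for
- timer: bystander: white flat timer 60 x 60 x 16 mm, origin at the centre of its underside
- dropper: bystander: small white dropper bottle, 30 mm in diameter, 78 high, origin at the centre of its underside
- swab_jar: bystander: clear jar 84 mm in diameter, 85 high, with paper packets up to 170 high, origin at the centre of its underside
- mid (a point): point on the keeper where the notch's floor centre lies at the strike's middle setting, 38 mm above the table. The strike, going +y: a square-faced step 34 mm long, top 53 above the table; the notch 15 wide, floor 38; a tall horn 30 long, top 86, its square face being the notch's far wall. A tooth raised above the step but below the horn's top stops against the horn, right over the notch

How it is judged:
By the outcome, as a careful person would: the job done as asked, in the order asked, and still so for the second after the job is handed in, with the robot touching nothing.
It also fails if it takes over 58 s, if anything falls off the work surface, if the arm or the gripper's body presses on something with over 40 N, if the wrist force passes 120 N, or if a joint passes its speed limit or range.

## Working session

There is one attempt and no reset: what is moved stays moved. The work goes in short steps, each a Python script; the robot and the scene stay as the last script left them, time stands still between calls to the robot, and variables do not carry over. Pictures are saved under pics/ and viewed, at most 10 in all, crops included, and the job is handed in when it is done.

```bash
mkdir -p pics; ls
python3 - <<'E'
from cell import bot
import cv2,numpy as np
for n in ("scene","side"):
    im=bot.camera(n); cv2.imwrite(f"pics/{n}0.png",cv2.resize(im[:,:,::-1],(800,600),interpolation=cv2.INTER_CUBIC)); np.save(f"pics/{n}0.npy",im)
    c=bot.calibration(n); print(n,np.array2string(np.array(c["mtx"]),precision=1),c["k1"]); print(np.round(c["extrinsics"],4))
print(bot.calibration("wrist")); print(bot.read_clock(),bot.read_tool_rot(),bot.read_ft_force())
E
```

```text
cell.py
pics
scene [[470.9   0.  256. ]
 [  0.  470.9 186.4]
 [  0.    0.    1. ]] -0.1644891511917518
[[ 0.3014  0.9534 -0.0143 -0.2606]
 [ 0.8155 -0.2655 -0.5143 -0.4562]
 [-0.4941  0.1434 -0.8575  1.5226]
 [ 0.      0.      0.      1.    ]]
side [[376.9   0.  259.4]
 [  0.  376.9 190.3]
 [  0.    0.    1. ]] -0.0939382967150496
[[ 0.9666 -0.2554  0.0226 -0.5967]
 [-0.1021 -0.4644 -0.8797  0.1856]
 [ 0.2352  0.848  -0.4749  0.799 ]
 [ 0.      0.      0.      1.    ]]
{'mtx': array([[279.70851239,   0.        , 256.97323459],
       [  0.        , 279.70851239, 192.7911271 ],
       [  0.        ,   0.        ,   1.        ]]), 'k1': -0.014931357533094282, 'hand_eye': array([[ 1.02233764e-03, -9.56689858e-01, -2.91107319e-01,
         7.39970270e-02],
       [ 9.99998445e-01,  5.59679209e-04,  1.67256746e-03,
        -5.31449313e-04],
       [-1.43720162e-03, -2.91108576e-01,  9.56688942e-01,
        -1.42021758e-01],
       [ 0.00000000e+00,  0.00000000e+00,  0.00000000e+00,
         1.00000000e+00]])}
0.1 [-2.26478735e-04  1.66621019e-01  9.86020704e-01 -7.46123277e-04] [-0.20393762  0.22661163 -0.843683  ]
```

View pics/scene0.png

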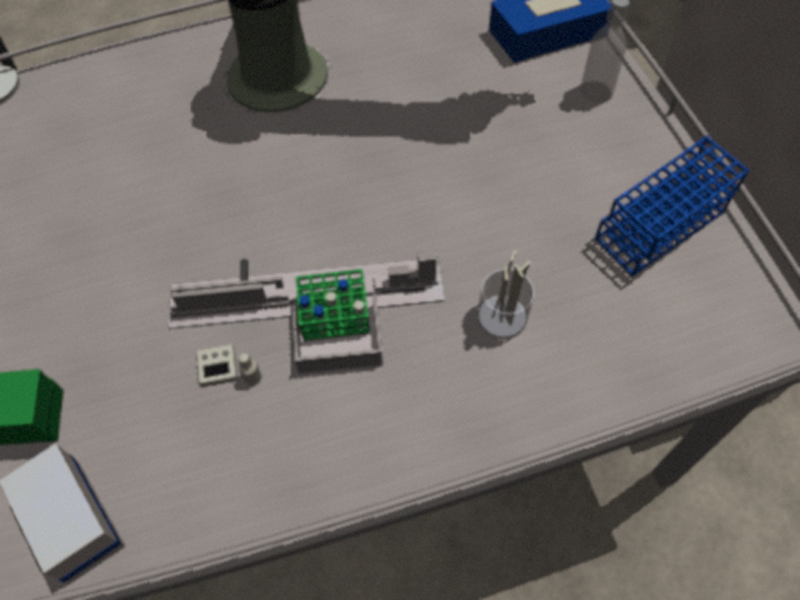

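View pics/side0.png

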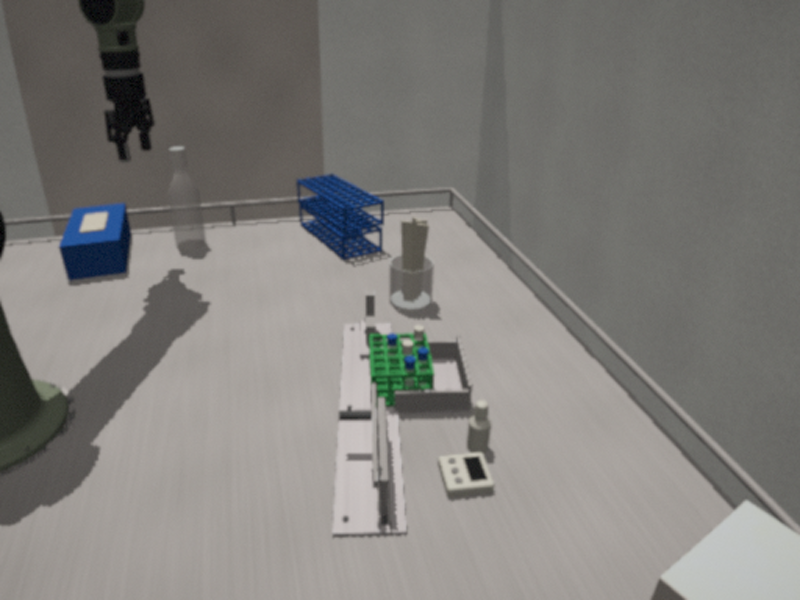

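The scene view shows the dock plate (x 168–443, y 260–327), the green rack (335,300), the pin (244,268), the keeper (425,272), the timer (215,363), the dropper (247,365) and the jar (505,300). In the side view the gate is at (380,440) and the rack at (400,365). Next I'll cast rough points and take wrist views.

```bash
cat > h.py <<'E'
import numpy as np,cv2
from scipy.spatial.transform import Rotation as R
from cell import bot
def cam(name,pose=None):
    c=bot.calibration(name)
    if name=="wrist":
        p,q=pose; T=np.eye(4); T[:3,:3]=R.from_quat(np.r_[q[1:],q[0]]).as_matrix(); T[:3,3]=p
        W=T@c["hand_eye"]
    else: W=np.linalg.inv(c["extrinsics"])
    return c["mtx"],c["k1"],W     # W: camera->world
def rays(name,px,pose=None):
    K,k1,W=cam(name,pose); px=np.atleast_2d(np.float64(px))
    u=cv2.undistortPoints(px[:,None],K,np.array([k1,0,0,0.]))[:,0]
    d=np.c_[u,np.ones(len(u))]@W[:3,:3].T
    return W[:3,3],d
def cast(name,px,z,pose=None):
    o,d=rays(name,px,pose); return o+d*((z-o[2])/d[:,2:3])
def proj(name,P,pose=None):
    K,k1,W=cam(name,pose); M=np.linalg.inv(W)
    return cv2.projectPoints(np.float64(P),cv2.Rodrigues(M[:3,:3])[0],M[:3,3],K,np.array([k1,0,0,0.]))[0][:,0]
def quat(yaw):  # tool down, closing axis y at angle yaw+90 deg
    m=R.from_euler('z',yaw)*R.from_matrix(np.diag([1,-1,-1.])); q=m.as_quat(); return np.r_[q[3],q[:3]]
E
python3 - <<'E'
from h import *
s=1.5625
P=np.array([[168,285],[168,327],[443,303],[443,262]])/s
print(np.round(cast("scene",P,.006),3))
S=np.array([[345,325],[334,531],[406,529]])/s
print(np.round(cast("side",S,.006),3))
print("pin",np.round(cast("scene",[[244/s,268/s]],.062),3), "timer, jar, dropper",np.round(cast("scene",np.array([[215,363],[503,320],[247,375]])/s,[[.01]]),3))
print(R.from_quat(np.r_[bot.read_tool_rot()[1:],bot.read_tool_rot()[0]]).as_matrix().round(2))
for yaw in (0,np.pi/2,np.pi,-np.pi/2): print(yaw,bot.solve_ik([.45,-.05,.35],quat(yaw)))
E
```

```text
[[ 0.455 -0.291  0.006]
 [ 0.538 -0.303  0.006]
 [ 0.635  0.148  0.006]
 [ 0.558  0.175  0.006]]
[[ 0.547  0.161  0.006]
 [ 0.457 -0.286  0.006]
 [ 0.538 -0.303  0.006]]
pin [[ 0.502 -0.153  0.062]] timer, jar, dropper [[ 0.63  -0.238  0.01 ]
 [ 0.699  0.23   0.01 ]
 [ 0.666 -0.192  0.01 ]]
[[-0.94  0.33 -0.  ]
 [ 0.33  0.94 -0.  ]
 [ 0.   -0.   -1.  ]]
0 [-0.27393697  0.08731575 -0.19338737  1.29009321  0.          2.86765568]
1.5707963267948966 [-0.27393697  0.08731575 -0.19338737  1.29009321  0.          1.29685935]
3.141592653589793 [-0.27393697  0.08731575 -0.19338737  1.29009321  0.         -0.27393697]
-1.5707963267948966 [-0.27393697  0.08731575 -0.19338737  1.29009321  0.         -1.8447333 ]
```

Run:
```python
from h import *
q=quat(np.pi-.21)
bot.move_pose([.46,-.17,.22],q)
for i,p in enumerate([[.46,-.17,.22],[.50,0.02,.26]]):
    if i: bot.move_linear(p,.25)
    pose=(bot.read_position(),bot.read_tool_rot()); im=bot.camera("wrist")
    np.savez(f"pics/w{i}.npz",im=im,p=pose[0],q=pose[1])
    cv2.imwrite(f"pics/w{i}.png",cv2.resize(im[:,:,::-1],(800,600),interpolation=cv2.INTER_CUBIC)); print(pose)
print(bot.read_clock())
```

```text
(array([ 0.46023937, -0.1694021 ,  0.22002757]), array([5.47894169e-05, 1.04256319e-01, 9.94550458e-01, 6.34387394e-05]))
(array([0.49966188, 0.01957931, 0.25968724]), array([-3.02065510e-04,  1.04871534e-01,  9.94485691e-01, -2.84552503e-04]))
3.775
```

View pics/w0.png

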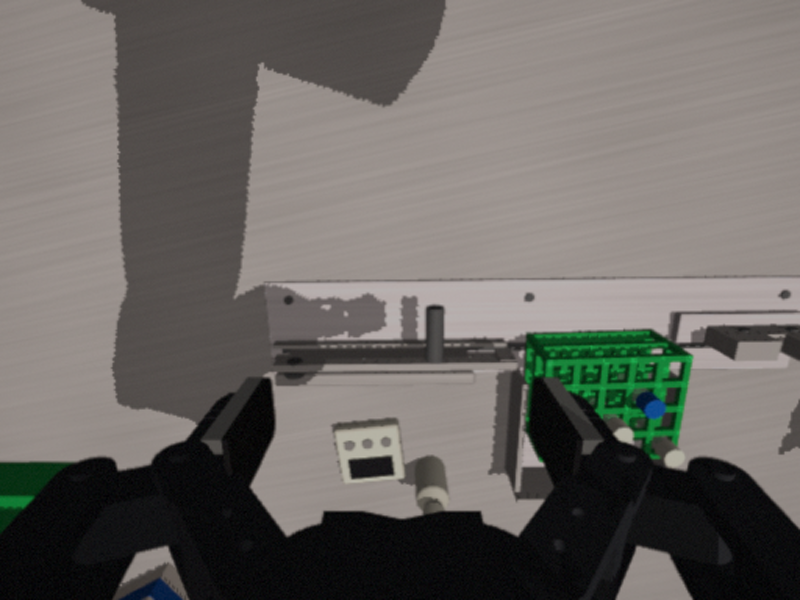

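View pics/w1.png

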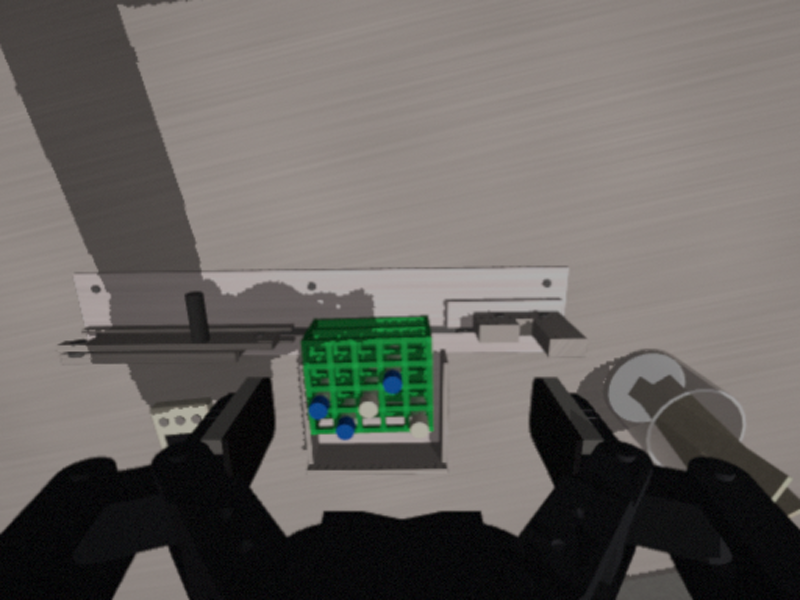

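The wrist views show the pin's free end at (435,308) in w0 and (195,294) in w1. The plate's front edge runs (75,272)–(570,267) in w1. The rack's front runs along its base at about (315,319)–(428,317), with the top front edge at about (303,342)–(432,338).

Run:
```python
from h import *
s=1.5625
D=[np.load(f"pics/w{i}.npz") for i in (0,1)]; po=[(d["p"],d["q"]) for d in D]
c=lambda i,px,z: cast("wrist",np.array(px)/s,z,po[i])
def tri(a,b):
    o1,d1=rays("wrist",np.array(a)/s,po[0]); o2,d2=rays("wrist",np.array(b)/s,po[1]); d1=d1[0];d2=d2[0]
    t=np.linalg.lstsq(np.c_[d1,-d2],o2-o1,rcond=None)[0]; p,q=o1+t[0]*d1,o2+t[1]*d2; return (p+q)/2,np.linalg.norm(p-q)
e=c(1,[[75,272],[570,267]],.006); v=e[1]-e[0]; print("edge",e.round(4),"phi",np.arctan2(-v[0],v[1]))
e=c(0,[[265,282],[800,276]],.006); v=e[1]-e[0]; print("edge0",e.round(4),"phi",np.arctan2(-v[0],v[1]))
print("pin free end tri",tri([435,308],[195,294]))
print("pin base tri",tri([434,358],[202,338]))
print("pin cast",c(0,[[435,308],[434,358]],.062).round(4),c(1,[[195,294],[202,338]],.062).round(4))
print("rack base",c(1,[[315,319],[428,317]],.006).round(4),"top",c(1,[[303,342],[432,338]],.064).round(4))
print("rack top0",c(0,[[527,350],[690,354]],.064).round(4))
print("bay wall back inner floor?",c(1,[[318,443],[440,442]],.006).round(4))
# masks: pin (dark) column limits in w0 and green extents in w1
g=cv2.cvtColor(D[1]["im"],cv2.COLOR_RGB2HSV); m=(g[...,0]>50)&(g[...,0]<75)&(g[...,1]>150)&(g[...,2]>50)
ys,xs=np.nonzero(m); print("green bbox 800",xs.min()*s,xs.max()*s,ys.min()*s,ys.max()*s)
gr=cv2.cvtColor(D[0]["im"],cv2.COLOR_RGB2GRAY); print(gr[[205,215,222],265:295])
```

```text
edge [[ 0.4535 -0.2827  0.006 ]
 [ 0.5449  0.1695  0.006 ]] phi -0.19937947303469072
edge0 [[ 0.4536 -0.2853  0.006 ]
 [ 0.5419  0.1591  0.006 ]] phi -0.1962515878435769
pin free end tri (array([ 0.48789517, -0.15039396,  0.05968848]), np.float64(5.1564096778202425e-05))
pin base tri (array([ 0.5263173 , -0.1582946 ,  0.05924942]), np.float64(0.0010307137201492902))
pin cast [[ 0.4872 -0.1504  0.062 ]
 [ 0.5256 -0.1584  0.062 ]] [[ 0.4875 -0.1491  0.062 ]
 [ 0.525  -0.1565  0.062 ]]
rack base [[ 0.5451 -0.0749  0.006 ]
 [ 0.5656  0.0314  0.006 ]] top [[ 0.5453 -0.074   0.064 ]
 [ 0.5641  0.0316  0.064 ]]
rack top0 [[ 0.5326 -0.0899  0.064 ]
 [ 0.5614  0.0292  0.064 ]]
bay wall back inner floor? [[ 0.6792 -0.1084  0.006 ]
 [ 0.7046  0.0174  0.006 ]]
green bbox 800 301.5625 431.25 317.1875 432.8125
[[105 127 160 176 177 175 159 112  55  51  59  65  71  76  79  77  76  72
   82 144 173 176 176 176 176 175 176 175 177 175]
 [100 107 148 172 174 173 157 111  55  53  61  68  74  78  77  76  74  72
   85 143 170 173 172 171 171 171 172 172 173 171]
 [ 64  66  67  65  62  61  56  46  47  53  63  69  74  77  78  76  72  67
   58  62  67  66  66  64  63  65  68  66  64  60]]
```

Dock: φ ≈ −0.20, origin ≈ (0.581, −0.062). The back wall corners and the pin agree on this to about 3 mm. The rack front is at dock x ≈ −34, so I push it about 50 mm.

```bash
cat >> h.py <<'E'
phi=-.198; O=np.array([.581,-.062,0]); Rd=R.from_euler('z',phi).as_matrix(); Q=quat(np.pi+phi)
w=lambda x,y,z: O+Rd@np.array([x,y,z])/1000     # dock mm -> world m
dk=lambda p: Rd.T@(np.asarray(p)-O)*1000
fd=lambda: (Rd.T@bot.read_ft_force()).round(2)
E
python3 - <<'E'
from h import *
print(dk(bot.read_position()))
bot.move_pose(w(-78,36,130),Q); bot.set_gripper(.4)
bot.move_linear(w(-78,36,32),.15); f0=fd(); print(f0,bot.read_clock())
x=-78; n=0
hit=bot.move_linear(w(-8,36,32),.06,until_force=5); print("A",hit,dk(bot.read_position()).round(1),fd()-f0)
while n<8:
    p=dk(bot.read_position())[0]
    hit=bot.move_linear(w(25,36,32),.03,until_force=3)
    p2=dk(bot.read_position())[0]; n+=1; print(hit,round(p2,1),fd()-f0,bot.read_clock())
    if p2-p<2 or not hit: break
im=bot.camera("scene"); cv2.imwrite("pics/s1.png",cv2.resize(im[130:270,80:320,::-1],None,fx=3,fy=3,interpolation=cv2.INTER_CUBIC)); print(bot.read_clock())
E
```

```text
[-95.74177818  63.58815698 259.61025214]
[-0.77  0.16  0.72] 5.725
A False [-8. 36. 32.] [ 0.97  0.   -0.82]
True 3.2 [ 0.49  0.44 -0.87] 7.6167
True 3.2 [ 0.46 -0.43 -1.07] 7.8917
7.9417
```

View pics/s1.png

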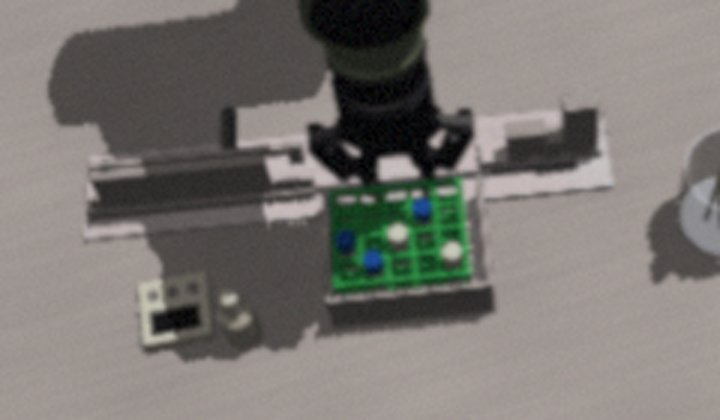

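The rack's back looks flush with the back wall, and the push stopped twice at the same spot. I'll do one slow confirming push, then retract and look from above.

Run:
```python
from h import *
for sp in (.01,):
    hit=bot.move_linear(w(15,36,32),sp,until_force=4); print(hit,dk(bot.read_position()).round(1),fd(),bot.read_clock())
p=dk(bot.read_position())
bot.move_linear(w(-75,36,32),.12); bot.move_linear(w(-60,-20,150),.2)
bot.set_gripper(.6)
pose=(bot.read_position(),bot.read_tool_rot()); im=bot.camera("wrist")
np.savez("pics/w2.npz",im=im,p=pose[0],q=pose[1])
cv2.imwrite("pics/w2.png",cv2.resize(im[:,:,::-1],(800,600),interpolation=cv2.INTER_CUBIC)); print(bot.read_clock())
```

```text
True [ 3.1 36.  29.8] [-0.35 -0.24  0.09] 8.4167
10.3833
```

View pics/w2.png

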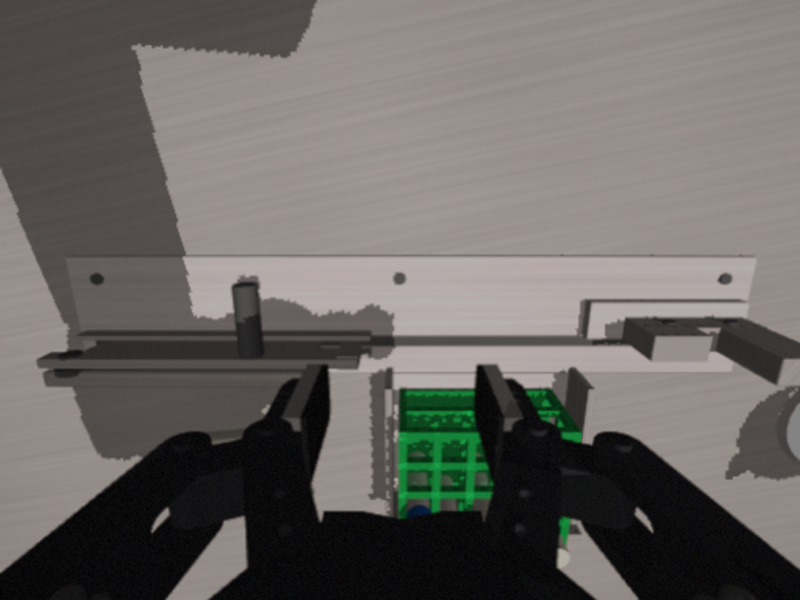

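Rack's front base edge is at y≈390 (x 400–555). The pin's free end is at (246,284). The step spans (625–712, ~320–360) and the horn starts at x≈718. I'll convert these to dock coordinates.

Run:
```python
from h import *
s=1.5625; d=np.load("pics/w2.npz"); po=(d["p"],d["q"])
c=lambda px,z:[dk(p).round(1).tolist() for p in cast("wrist",np.array(px)/s,z,po)]
print("rack front base",c([[402,390],[553,390]],.006)); print("rack top front",c([[400,431],[580,433]],.064))
print("pin",c([[246,284],[250,352]],.062)); print("mouth walls floor",c([[392,370],[572,370]],.006)); print("wall tops",c([[386,372],[590,388]],.040))
print("step top",c([[626,318],[693,318],[650,334],[712,333]],.053)); print("horn top",c([[718,319],[781,357]],.086))
g=cv2.cvtColor(d["im"],cv2.COLOR_RGB2HSV); m=(g[...,0]>50)&(g[...,0]<75)&(g[...,1]>150)
for x in (265,280,290,300,330,345): print(x,np.nonzero(m[:,x])[0][:1]*s,end=' ')
```

```text
rack front base [[17.4, -19.2, 6.0], [17.4, 90.5, 6.0]]
rack top front [[14.0, -20.5, 64.0], [15.5, 87.2, 64.0]]
pin [[-75.5, -104.2, 62.0], [-35.7, -105.9, 62.0]]
mouth walls floor [[1.6, -26.4, 6.0], [1.5, 102.6, 6.0]]
wall tops [[-13.0, -29.5, 40.0], [-1.8, 101.0, 40.0]]
step top [[-53.4, 110.2, 53.0], [-53.4, 149.5, 53.0], [-43.5, 125.8, 53.0], [-44.2, 162.6, 53.0]]
horn top [[-63.9, 138.9, 86.0], [-43.2, 176.4, 86.0]]
265 [390.625] 280 [390.625] 290 [390.625] 300 [390.625] 330 [] 345 [390.625]
```

Rack front is at x ≈ 15.9 relative to the measured mouth, and home is 16, so it's home and square. Now I'll grip the pin, lift it, and slide to the horn.

Run:
```python
from h import *
y0=-105
bot.move_pose(w(-58,y0,120),Q); bot.move_linear(w(-58,y0,43),.12); print(fd())
bot.set_gripper(.0,25); print("grip",bot.read_gripper_width(),bot.read_finger_force(),fd(),bot.read_clock())
p=dk(bot.read_position())
bot.move_linear(w(-58,p[1]-1,p[2]+15),.05); print("lift",dk(bot.read_position()).round(1),fd(),bot.read_gripper_width())
bot.move_linear(w(-58,p[1]+60,p[2]+15),.08,until_force=10); print(dk(bot.read_position()).round(1),fd(),bot.read_clock())
hit=bot.move_linear(w(-58,p[1]+170,p[2]+15),.08,until_force=8); print(hit,dk(bot.read_position()).round(1),fd(),bot.read_clock())
im=bot.camera("scene"); cv2.imwrite("pics/s2.png",cv2.resize(im[130:270,80:320,::-1],None,fx=3,fy=3,interpolation=cv2.INTER_CUBIC))
```

```text
[-0.04 -0.3   0.47]
grip 0.15217605298078474 24.394996762275696 [0.34 0.37 5.06] 12.05
lift [ -57.6 -106.2   58.9] [ 3.41 -0.08 -3.6 ] 0.15218240260593835
[-57.7 -43.8  58.8] [ 4.91  2.37 -1.93] 13.425
False [-57.8  64.7  58.7] [ 5.57 -0.48 -2.41] 14.95
```

View pics/s2.png

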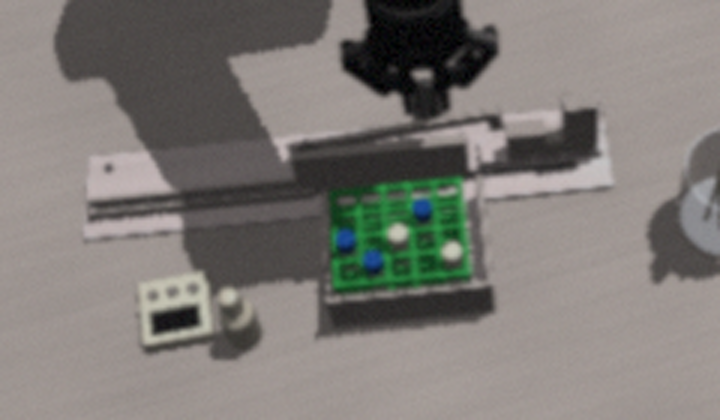

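The bar is raised, with the gate (480,145) crossing in front of the rack and the tooth short of the keeper (505,130). Next I'll slide slowly to feel for the horn.

Run:
```python
from h import *
f=fd(); p=dk(bot.read_position())
hit=bot.move_linear(w(-57.8,126,p[2]),.03,until_force=4.5); print(hit,dk(bot.read_position()).round(1),f,fd(),bot.read_clock())
bot.wait(.1); print(fd(),dk(bot.read_position()).round(2))
p=dk(bot.read_position()); pose=(bot.read_position(),bot.read_tool_rot())
im=bot.camera("side"); cv2.imwrite("pics/d3.png",cv2.resize(im[170:290,190:310,::-1],None,fx=5,fy=5,interpolation=cv2.INTER_CUBIC))
```

```text
True [-57.8 115.5  58.3] [ 5.    0.03 -2.91] [ 0.75 -1.92 -0.45] 16.55
[-0.37 -1.91  0.18] [-57.71 115.47  58.14]
```

View pics/d3.png

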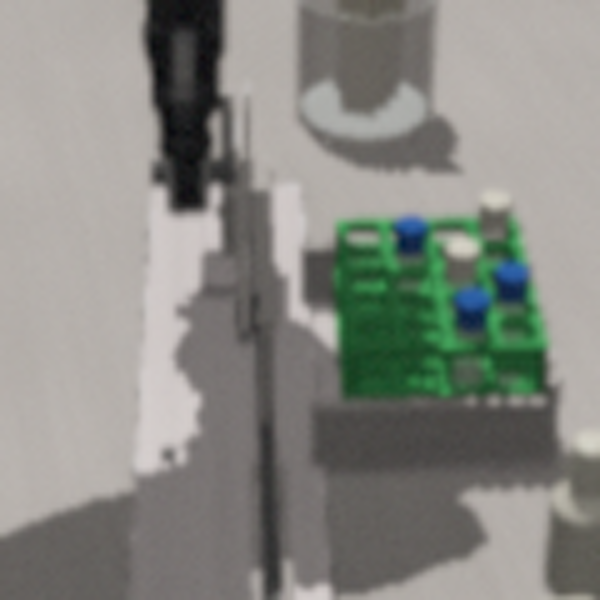

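It stopped at pin y 115.5, implying a setting of about +11, and the image estimate gave about +10. The trigger may have come partly from x-force relaxing, though, so I'll confirm with a fresh baseline.

Run:
```python
from h import *
for i in range(2):
    f=fd(); p=dk(bot.read_position())
    hit=bot.move_linear(w(-57.7,126,p[2]),.02,until_force=3.5); print(hit,dk(bot.read_position()).round(2),f,fd(),bot.read_clock())
```

```text
True [-57.77 115.42  57.61] [-0.62 -1.62  0.45] [ 2.34 -0.65 -0.89] 16.925
True [-57.78 115.42  57.06] [ 2.34 -0.65 -0.89] [ 1.02 -0.05  0.36] 17.1583
```

It stops at the same y (115.4) on every try, so the tooth is against the horn. I'll lower the pin along its arc, feeling for the floor, then release.

Run:
```python
from h import *
p=dk(bot.read_position()); f=fd()
hit=bot.move_linear(w(p[0],p[1]+.7,47),.02,until_force=4); print(hit,dk(bot.read_position()).round(2),f,fd(),bot.read_clock())
```

```text
False [-57.81 116.05  46.86] [ 1.02 -0.05  0.36] [ 1.48 -0.51 -0.31] 17.8083
```

Run:
```python
from h import *
bot.set_gripper(.45); bot.wait(.2); print(fd(),bot.read_gripper_width())
p=dk(bot.read_position())
bot.move_linear(w(p[0],p[1],130),.12); bot.move_linear(w(-110,80,150),.2)
pose=(bot.read_position(),bot.read_tool_rot()); im=bot.camera("wrist")
np.savez("pics/w3.npz",im=im,p=pose[0],q=pose[1])
cv2.imwrite("pics/w3.png",cv2.resize(im[:,:,::-1],(800,600),interpolation=cv2.INTER_CUBIC))
# expected pin ends projected for bar level vs on the step, at y=116
print(proj("wrist",[w(-75,116,62),w(-33,116,62),w(-75,116,69.3),w(-33,116,69.3)],pose)*1.5625,bot.read_clock())
```

```text
[-0.35  0.1   0.72] 0.45325331429626187
[[465.77383177 366.22470396]
 [462.83067547 429.68065312]
 [467.51486993 371.87346631]
 [464.40340415 436.76741848]] 19.75
```

View pics/w3.png

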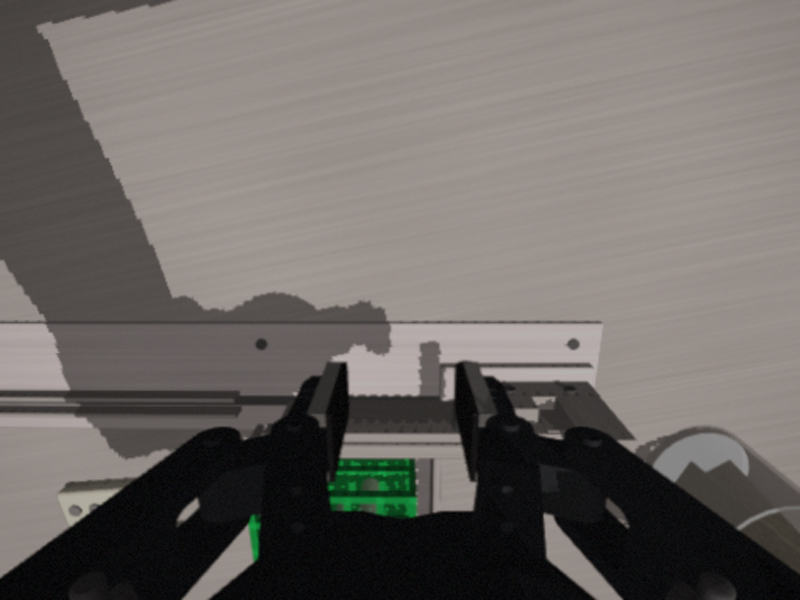

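The pin is hidden behind the right finger (~480,400). I'll take two better-placed views and crop around the pin into one picture, marking the expected ends for level (red) and on-step (blue).

Run:
```python
from h import *
out=[]
for i,(x,y,z) in enumerate([(-125,116,110),(-125,20,130)]):
    bot.move_linear(w(x,y,z),.2); bot.wait(.1)
    pose=(bot.read_position(),bot.read_tool_rot()); im=bot.camera("wrist"); np.savez(f"pics/v{i}.npz",im=im,p=pose[0],q=pose[1])
    P=proj("wrist",[w(-75,116,62),w(-33,116,62),w(-75,116,69.3),w(-33,116,69.3),w(-30,160,42)],pose)
    c=np.clip(P[1].astype(int),[66,75],[512-67,384-76]); x0,y0=c-[65,75]
    b=cv2.resize(im[y0:y0+150,x0:x0+130,::-1],None,fx=3,fy=4 if 0 else 3,interpolation=cv2.INTER_CUBIC)
    for k,q in enumerate(P[:4]): cv2.circle(b,tuple(np.int32((q-[x0,y0]+.5)*3)),3,(0,0,255) if k<2 else (255,0,0),-1)
    out.append(b); print(x0,y0,P.round(1).tolist())
cv2.imwrite("pics/v.png",np.hstack(out)); print(bot.read_clock())
```

```text
193 233 [[258.0, 272.1], [258.0, 316.4], [258.0, 277.5], [258.0, 322.8], [307.2, 303.4]]
299 227 [[370.2, 261.1], [364.5, 302.7], [373.6, 265.7], [367.5, 308.3], [402.2, 291.5]]
21.125
```

View pics/v.png

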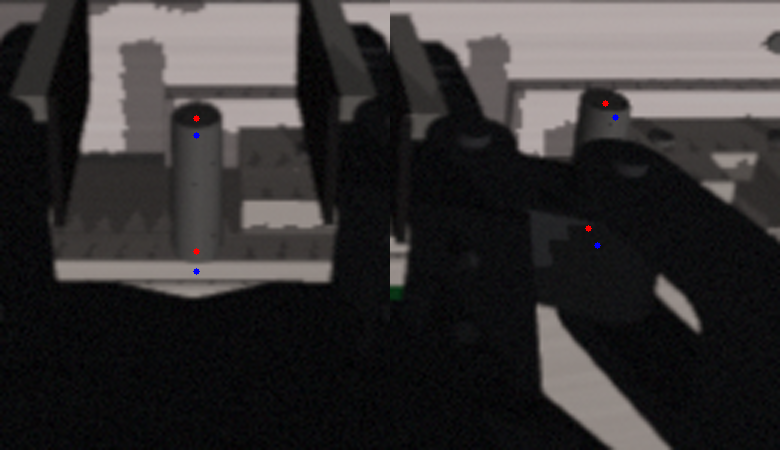

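The pin's end-face centres lie on the red (level) marks in both views: (196,116) and (605,103). The bar is fully down in the notch and the gripper is clear.

Run:
```python
from h import *
bot.move_linear(w(-125,20,190),.2); print(fd()); print(bot.close_job(),bot.read_clock())
```

```text
[-0.02  0.07 -1.  ]
the job is handed in; nothing more can be done
the job is handed in; nothing more can be done
```

Job handed in at about 22 s of the 58 s limit: the rack measures home against the back wall, the gate is shut in front of it, and the latch bar is level in the notch, with the bystanders left alone; the job's verdict was not shown.

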